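# Tighten a lock ring with a face pin spanner

## Task

Tighten the lock ring on the round housing: take the pin spanner out of its tray by the boss, set both prongs fully into the ring's two holes and let go so that it sits there by itself. Then take the spanner again by the grip at the end of its handle and swing the ring clockwise (seen from above) until its lug meets the stop post. Finally lift the spanner off and lay it back in its tray, prongs down, leaving the other things where they are.

Things in the scene. Friction and masses are not known exactly. Their poses are not given: they have to be found in the camera images.
- boss (a point): Centre of the square boss of the loose pin spanner: 30 x 30 mm, 42 mm tall, dark steel, on a cross-plate (yoke) 36 (x) x 70 (y) x 8 mm. The point is 42 mm above the prong tips, 24 mm above the yoke's upper face, 18 mm below the boss's upper end (with cap). Axes as for pin_spanner.
- handle (a point): Centre of the rubber grip at the end of the spanner's handle, 125 mm from the boss's axis along -x, 12 mm above the level of the prong tips. The grip is 62 mm long (x), 20 mm wide (y), 24 mm tall, its underside level with the prong tips. A bar 16 mm wide and 8 mm thick, underside level with the yoke's, joins it to the yoke.
- pin_a (a point): Tip of one prong of the spanner: round, 8 mm across with a tapered tip 5 mm across, standing 10 mm down out of the yoke, 26 mm from the boss's axis along the spanner's +y.
- pin_b (a point): Tip of the other prong, alike, 26 mm along the spanner's -y. The prongs are 52 mm apart; either prong fits either hole.
- hole_a (a point): Mouth of one hole of the lock ring, in the plane of the ring's upper face: 11 mm across, with a 2 mm chamfer, 16 mm deep, 26 mm from the ring's axis.
- hole_b (a point): Mouth of the other hole, diametrically opposite, alike. With the prongs fully in, the yoke lies on the ring's upper face and the prong tips are 10 mm below it; the spanner's handle then points square to the line through the holes, to either side.
- ring_top (a point): Centre of the upper face of the steel lock ring, on its axis, 62 mm above the worktop. The ring is 92 mm across, with a 26 mm bore and a small lug on its rim. Its x axis runs through the two holes (+x to hole_a), z up.
- lock_ring (a joint): Angle (rad) that the ring still has to be turned clockwise, seen from above, until its lug meets the stop post: 0 is home, against the hard stop; 0.65 to 1.0 at the start; its range is 0 to 1.3. It turns stiffly (about 0.5 N m of friction, 4 N at the spanner's grip) and stays where it is left.
- housing: Round grey-painted housing bolted to the worktop, 46 mm tall below the ring, 100 mm across, with a bolted foot flange 128 mm across and 10 mm high, and a stop post on the rim that reaches 58 mm above the worktop. Origin at the centre of its underside, on the ring's axis.
- tool_tray: Fixed shallow grey tray in which the spanner lies at the start and to which it returns: 250 (its x) x 110 (its y) x 16 mm outside, walls and floor 4 mm. Origin at the centre of its underside.
- pin_spanner: The whole pin spanner, 174 mm long, 0.5 kg. Origin midway between the prong tips, in their plane, under the boss. z points up out of the boss, the handle runs along -x, the prongs stand apart along y. Its centre of mass is about 15 mm from the boss's axis towards the handle, so it sits on the ring by itself. Lying in the tray it rests on its two prongs and its grip.
- meter: Orange hand multimeter, 147 x 110 x 48 mm, a bystander; origin at the centre of its underside.
- tee: Pale tee fitting with a blue end, 72 x 113 x 22 mm, a bystander; origin at the centre of its underside.
- marker: White marker pen with a black cap, 80 x 100 x 16 mm, a bystander; origin at the centre of its underside.
- spanner: Ordinary flat combination spanner, 198 mm long, a bystander; origin at the centre of its underside.

How it is judged:
On the way, in this order (a step that is already met when the one before it is completed fails the run):
1. the spanner is lifted out of the tray, held by its boss (distance between the grasp point and boss below 0.04 m and contact force between the fingers and pin_spanner above 1 N and height (world z) of each of pin_a, pin_b above 0.025 m), for 0.2 s.
2. both prongs of the spanner are in the ring's two holes and the spanner sits there released, the ring not yet turned home (z of each of pin_a, pin_b in the frame of ring_top below -0.006 m and ((horizontal distance between pin_a and hole_a below 0.004 m and horizontal distance between pin_b and hole_b below 0.004 m) or (horizontal distance between pin_a and hole_b below 0.004 m and horizontal distance between pin_b and hole_a below 0.004 m)) and contact force between the fingers and pin_spanner below 0.1 N and value of joint lock_ring above 0.5 rad), for 0.3 s.
3. with both prongs in the holes and the robot holding the spanner's grip, the ring is turned home to its stop (z of each of pin_a, pin_b in the frame of ring_top below -0.006 m and ((horizontal distance between pin_a and hole_a below 0.004 m and horizontal distance between pin_b and hole_b below 0.004 m) or (horizontal distance between pin_a and hole_b below 0.004 m and horizontal distance between pin_b and hole_a below 0.004 m)) and value of joint lock_ring below 0.06 rad and distance between the grasp point and handle below 0.05 m and contact force between the fingers and pin_spanner above 1 N), for 0.1 s.
At the end, for the whole second after the job is handed in: The lock ring is within 0.06 rad of its stop; the spanner lies at rest inside its tray, prongs down, with both prong tips and the grip on the tray's floor (within 5 mm) inside the walls, upright within 0.12 rad (x of pin_a in the frame of tool_tray between -0.121 and 0.121 m and y of pin_a in the frame of tool_tray between -0.051 and 0.051 m and x of pin_b in the frame of tool_tray between -0.121 and 0.121 m and y of pin_b in the frame of tool_tray between -0.051 and 0.051 m and x of handle in the frame of tool_tray between -0.121 and 0.121 m and y of handle in the frame of tool_tray between -0.051 and 0.051 m and z of each of pin_a, pin_b in the frame of tool_tray below 0.009 m and z of handle in the frame of tool_tray below 0.022 m and angle between boss's own z axis and vertical below 0.12 rad and value of joint lock_ring below 0.06 rad and linear speed of pin_spanner below 0.02 m/s); the robot touches nothing.
It fails at once if a bystander (meter, tee, marker, ordinary spanner) is moved by more than 20 mm (distance of any of meter, tee, marker, spanner from where it was at the start of the episode above 0.02 m).
It also fails if it takes over 72 s, if anything falls off the work surface, if the arm or the gripper's body presses on something with over 40 N, if the wrist force passes 120 N, or if a joint passes its speed limit or range.

## Robot

A 7-joint arm with a two-finger parallel gripper is mounted at the origin on a cart in front of the work surface, level with it; the furniture and walls round the work are solid. World frame = base frame: x ahead of the robot, y to its left, z up, the work surface at z = 0. Lengths are in m, angles in rad, forces in N, time in s.
With the tool pointing down it reaches from about 0.425 to 0.925 m from the base axis. Payload 6.8 kg.
Tool frame: the origin (TCP) lies on the front face of the gripper's body, between the roots of the fingers; the fingertips stand 73 mm ahead of it and the grasp point (between the pads) lies 54 mm ahead of it (bot.finger_overhang is the z of the fingertips in the tool frame, in m); z points along the fingers, y is the line along which they close (so a half turn about z gives the same grasp; the last joint's range is limited). The gripper opens to 85 mm and grips with 20 to 120 N. Pads are 22 mm wide; open, the fingers measure 114 mm over their backs; the gripper's body (76 mm by 85 mm) begins 54 mm behind the grasp point. The pads swing forward as they close: fully open they stand 13 mm farther back than shut.
Start: joints at [-1.423, 0.477, 0.022, 1.555, -0.011, 1.109, -0.083], TCP at [0.171, 0.653, 0.304] pointing down, gripper open.
Joint ranges: [-2.96, 2.96], [-0.34, 2.1], [-1.41, 1.46], [0.24, 2.44], [-1.37, 4.51], [0.17, 1.92], [-2.96, 2.96]. Speed limits (rad/s): [2.39, 2.39, 3.14, 3.14, 3.14, 3.14, 3.14].

## Interface

Orientations are given as a unit quaternion [w, x, y, z].
In Python, from station import bot gives the robot as it stands.
- The arm moves only by the tool servo_tool, never from a script. Its argument "motion" is one flat list of numbers, 7 for each row, row after row: the shift along the tool's x, y, z as a fraction of full scale, then the turn, a rotation vector about the tool's x, y, z as a fraction of full scale, then the closure, from 0 (fully open) to 1 (shut). In form: [tx, ty, tz, ax, ay, az, gripper, tx, ty, tz, ax, ay, az, gripper, ...]. A call has 1 to 5 rows; each row shifts and turns the commanded pose from where the row before left it, along the tool's axes as they then stand; what a row does not reach is not made up. Full scale, the value 1, is 0.02 m for a shift and 0.15 rad for a turn. A row lasts 1/8 s, in which the tool goes at most 62.5 mm and 10.7 degrees, less where a joint would pass 70% of its speed; a pose out of reach is approached as far as the arm can. A call with a number of a shift or a turn outside -1 to 1 is refused whole. A call with a gripper value outside its range is refused whole. The fingers move at their own pace and stop on an object; "grip_force" is the grip in N (left out, the last holds). Time passes only in rows, so rows that do not move let the fingers close. It gives the time, the measured TCP pose, the force, the opening and the grip force at its end, in the units of the state.
- bot.get_obs(): the state, without advancing time (a new reading comes with each control period).
- bot.read_camera(name): name is "side" or "top" or "wrist"; returns the picture (400x640x3 uint8, red, green, blue); there is no depth.
- bot.get_calibration(name): a dict with "mtx" (3x3 intrinsics, pixels), "rvec" (rotation vector, rad) and "tvec" (3), from world to camera coordinates, as OpenCV has them. Camera axes: x right, y down, z forward; pixel columns grow to the right and rows downward; lengths in m; the calibration is good to about 2 mm. A picture is of the moment at which its call begins: read the wrist's pose just before it. get_calibration takes no time and is no camera call; for the wrist camera it gives the pose at the moment of the call.
- bot.hand_in(): hands the job in; it is judged then, once.
Trained networks look in the newest picture that a camera, given by its name, has taken for a name from the list of things; names that differ only in an ending like _2 or _b are one class to them, and where a whole thing is asked for, a point or a joint stands for the part that bears it (a point fixed in the world has none). Each returns a list of dicts, best first, with "p" (0 to 1); they miss things now and then, are a little off and sometimes report something else, mostly with a low value. They report only what shows in the picture. A call takes as long as a camera call.
- bot.boxes_of(camera, name): "uv" ([column, row] in pixels, amid what is visible of it).
The state is a dict: "t": time; "q": joint angles; "joint_vel": joint speeds; "joint_torque": joint torques, N m; "eef_pos": TCP position; "tool_rot": TCP orientation; "contact_force": force on the tool from outside, world axes, zero at the start; "torque": the same for the moment, N m; "gripper_width": opening from 0.0 (shut) to 1.0 (fully open); "grasp_force": force on a finger pad.
Only numpy, scipy, OpenCV 4.12 (cv2) and the standard library are available. Lean on these libraries where they do the work, as an engineer would, in place of code of your own. Each camera call takes 0.05 s, during which the arm holds its last target. There are 200 camera calls.

## Working session

There is one attempt and no reset: what is moved stays moved. The work goes in short steps, Python scripts to look and compute and a tool call to move; the robot and the scene stay as the last step left them, time stands still between calls to the robot, and variables do not carry over. Pictures are saved under pics/ and viewed, at most 10 in all, crops included, and the job is handed in when it is done.

Besides the shell and the picture viewer there is one more tool, called after ">>>" as a command line: name --argument value ..., lists and objects as JSON in quotes. servo_tool: Moves the arm, as the interface text tells. Shift numbers are shares of 0.02 m and turn numbers shares of 0.15 rad, none past 1 either way. Its arguments: {"type":"object","properties":{"motion":{"type":"array","items":{"type":"number","minimum":-1,"maximum":1}},"grip_force":{"type":"number"}},"required":["motion"]}

```bash
mkdir -p pics; cat > h.py <<'E'
import numpy as np, cv2
from station import bot
def cal(c):
    d=bot.get_calibration(c); R=cv2.Rodrigues(np.array(d["rvec"],float))[0]
    return np.array(d["mtx"],float),R,np.array(d["tvec"],float).ravel()
def ray(c,uv,z,C=None):
    K,R,t=C or cal(c); o=-R.T@t; d=R.T@np.linalg.inv(K)@np.array([uv[0],uv[1],1.])
    return o+d*(z-o[2])/d[2]
def proj(c,P,C=None):
    K,R,t=C or cal(c); p=K@(R@np.array(P,float)+t); return p[:2]/p[2]
def snap(c,f):
    im=bot.read_camera(c); cv2.imwrite(f,im[:,:,::-1]); return im
def rot(q): 
    from scipy.spatial.transform import Rotation as Ro
    return Ro.from_quat([q[1],q[2],q[3],q[0]]).as_matrix()
E
python3 - <<'E'
from h import *
o=bot.get_obs(); print(o); print(rot(o["tool_rot"]).round(3))
a=snap("top","pics/top0.png"); b=snap("side","pics/side0.png")
Z=dict(boss=.046,handle=.016,pin_a=.004,hole_a=.062,ring_top=.062,tool_tray=.008,housing=.02,meter=.03,tee=.01,marker=.01,spanner=.005)
for n,z in Z.items():
  for c in ("top",):
    print(n,c,[(np.round(d["uv"],1).tolist(),round(d["p"],2),ray(c,d["uv"],z)[:2].round(3).tolist()) for d in bot.boxes_of(c,n)[:3]])
cv2.imwrite("pics/both.png",np.vstack([a,b])[:,:,::-1])
for c in("top","side"):
  K,R,t=cal(c);print(c,-R.T@t,K[0,0])
E
```

```text
{'t': 0.0, 'q': array([-1.42309038,  0.47778892,  0.02234763,  1.55645651, -0.01148252,
        1.10929531, -0.08307427]), 'joint_vel': array([-3.82364181e-05, -1.42932709e-04,  2.60404759e-04,  1.42585288e-03,
       -7.06166307e-04,  3.04526207e-04,  2.40580444e-04]), 'joint_torque': array([-4.50796433e-04, -5.96455586e+01,  1.60763439e+00, -2.81189060e+01,
        1.24753907e-02,  9.52688337e-03,  3.06580012e-05]), 'eef_pos': array([0.17068876, 0.65258559, 0.30293112]), 'tool_rot': array([-3.91378671e-05,  1.27530642e-01,  9.91834214e-01, -9.09034141e-04]), 'contact_force': array([-0.53862878, -0.15045029,  0.10190159]), 'torque': array([ 0.00189236,  0.02803707, -0.01134185]), 'grasp_force': 0.0, 'gripper_width': 0.9978947444845937}
[[-0.967  0.253 -0.   ]
 [ 0.253  0.967 -0.002]
 [-0.    -0.002 -1.   ]]
boss top [([383.1, 184.7], 0.63, [0.584, -0.245])]
handle top [([382.9, 187.9], 0.6, [0.583, -0.249])]
pin_a top [([383.0, 188.7], 0.73, [0.583, -0.252])]
hole_a top [([282.8, 237.5], 0.68, [0.489, 0.077])]
ring_top top [([279.9, 233.8], 0.96, [0.501, 0.083]), ([381.8, 189.2], 0.63, [0.567, -0.234])]
tool_tray top [([377.6, 211.4], 0.98, [0.516, -0.216])]
housing top [([278.3, 236.5], 0.72, [0.503, 0.091]), ([383.2, 186.5], 0.65, [0.586, -0.25])]
meter top [([423.1, 159.3], 0.92, [0.641, -0.391])]
tee top []
marker top [([317.3, 272.3], 0.79, [0.378, 0.002]), ([281.5, 234.6], 0.43, [0.509, 0.082])]
spanner top [([217.5, 279.8], 0.56, [0.42, 0.288])]
top [0.27773423 0.0190872  1.15137638] 388.9830435606062
side [0.09093686 1.23959668 0.76648219] 510.6408522762834
```

View pics/top0.png

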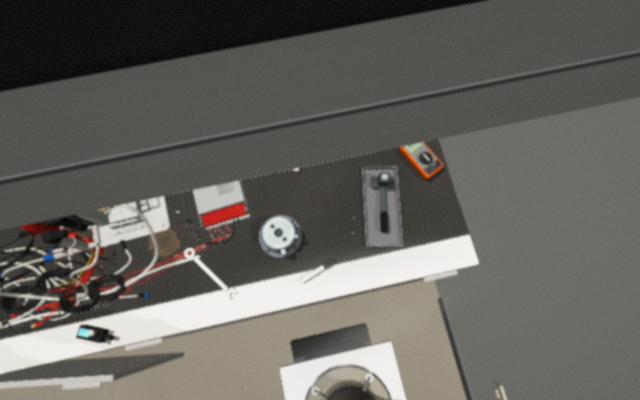

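View pics/side0.png

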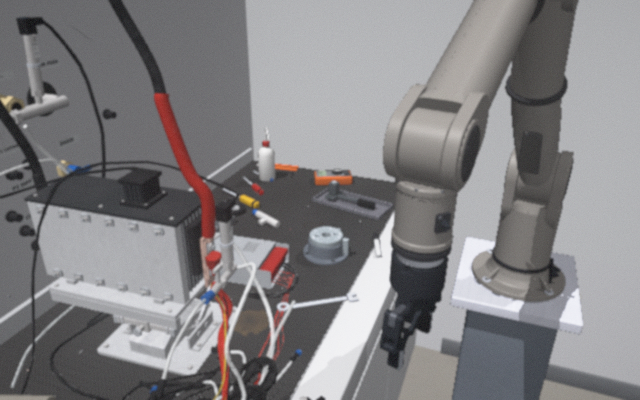

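The top view shows the spanner in the tray with its boss at (383,180) and its handle towards the robot. The ring is at (280,235), with its holes hard to make out. The side view agrees with this. I'll fly towards the ring and look with the wrist camera.

>>> servo_tool --motion '[-1, -1, 0, 0, 0, 0, 0, -1, -1, 0, 0, 0, 0, 0, -1, -1, 0, 0, 0, 0, 0, -1, -1, 0, 0, 0, 0, 0, -1, -1, 0, 0, 0, 0, 0]'

```text
t: 1.27
eef_pos: [0.2427, 0.5302, 0.3041]
tool_rot: [0.0, 0.128, 0.992, 0.0]
contact_force: [-0.2, -0.4, 0.4]
gripper_width: 1.004
grasp_force: 0.0
```

>>> servo_tool --motion '[-1, -1, 0, 0, 0, 0, 0, -1, -1, 0, 0, 0, 0, 0, -1, -1, 0, 0, 0, 0, 0, -1, -1, 0, 0, 0, 0, 0, -1, -1, 0, 0, 0, 0, 0]'

```text
t: 1.9
eef_pos: [0.3141, 0.4082, 0.3041]
tool_rot: [0.0, 0.128, 0.992, 0.0]
contact_force: [0.2, -0.5, -0.3]
gripper_width: 0.999
grasp_force: 0.0
```

>>> servo_tool --motion '[-1, -1, 0, 0, 0, 0, 0, -1, -1, 0, 0, 0, 0, 0, -1, -1, 0, 0, 0, 0, 0, -1, -1, 0, 0, 0, 0, 0, -1, -1, 0, 0, 0, 0, 0]'

```text
t: 2.52
eef_pos: [0.3856, 0.2861, 0.3042]
tool_rot: [0.0, 0.128, 0.992, 0.0]
contact_force: [0.5, 0.4, 0.2]
gripper_width: 1.003
grasp_force: 0.0
```

>>> servo_tool --motion '[-1, -1, 0, 0, 0, 0, 0, -1, -1, 0, 0, 0, 0, 0, -1, -1, 0, 0, 0, 0, 0, -1, -1, 0, 0, 0, 0, 0, 0, 0, 0, 0, 0, 0, 0]'

```text
t: 3.15
eef_pos: [0.4432, 0.1873, 0.3041]
tool_rot: [0.0, 0.13, 0.992, -0.0]
contact_force: [0.5, 1.4, -0.5]
gripper_width: 0.999
grasp_force: 0.0
```

```bash
python3 - <<'E'
from h import *
o=bot.get_obs(); print(o["t"],o["eef_pos"],o["q"])
T=rot(o["tool_rot"]);K,R,t=cal("wrist")
print("cam in tool",T.T@(-R.T@t-o["eef_pos"]),"\n",(R@T).round(3),K.round(1))
snap("wrist","pics/w1.png")
for n,z in dict(hole_a=.062,ring_top=.062,housing=.02).items():
    print(n,[(np.round(d["uv"],1).tolist(),round(d["p"],2),ray("wrist",d["uv"],z)[:2].round(4).tolist()) for d in bot.boxes_of("wrist",n)[:4]])
E
```

```text
3.15 [0.44321814 0.18726991 0.3041423 ] [-0.77909235  0.1526958   0.27852215  2.02069559 -0.04998353  0.9740779
  0.83529247]
cam in tool [ 0.08354804 -0.00069874 -0.07069411] 
 [[-0.001  1.     0.001]
 [-0.946 -0.    -0.323]
 [-0.323 -0.001  0.946]] [[321.8   0.  320.1]
 [  0.  321.8 199.7]
 [  0.    0.    1. ]]
hole_a [([249.0, 243.0], 0.87, [0.4924, 0.0964]), ([241.0, 371.5], 0.43, [0.6594, 0.029])]
ring_top [([248.7, 243.3], 0.68, [0.4925, 0.0966])]
housing [([255.6, 236.9], 0.83, [0.5041, 0.0923]), ([30.4, 332.4], 0.52, [0.5626, -0.2478])]
```

View pics/w1.png

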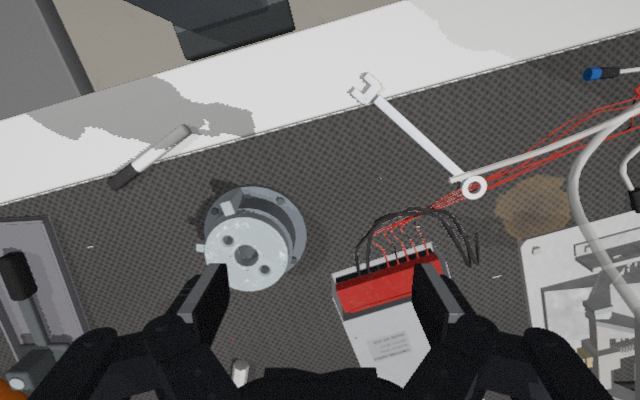

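The ring's bore is at (247,254), with holes at (227,240) and (265,270), the lug at (200,247) and the post at (229,203). The tray is at lower left. The marker at (150,158) and the ordinary spanner are on the robot's side.

```bash
python3 - <<'E'
from h import *
im=cv2.imread("pics/w1.png"); C=cal("wrist")
g=cv2.cvtColor(im,cv2.COLOR_BGR2GRAY)
crop=cv2.resize(im[180:310,180:320],None,fx=5,fy=4.6,interpolation=cv2.INTER_CUBIC)
def blob(u,v,r=11,th=None):
    p=g[v-r:v+r+1,u-r:u+r+1].astype(float); th=(p.min()+np.median(p))/2
    n,l,s,c=cv2.connectedComponentsWithStats((p<th).astype(np.uint8)); k=1+np.argmin(np.hypot(*(c[1:]-r).T)); return c[k]+[u-r,v-r],s[k,4]
P={}
for n,uv in dict(h1=(227,240),h2=(265,270),bore=(247,254)).items():
    c,a=blob(*uv); P[n]=ray("wrist",c,.060,C); print(n,c,a,P[n])
print("mid",(P["h1"]+P["h2"])/2, "dist",np.linalg.norm(P["h1"]-P["h2"]))
d=P["h2"]-P["h1"];print("hole line deg",np.degrees(np.arctan2(d[1],d[0])))
c=P["bore"]
for n,uv,z in (("lug",(200,247),.058),("post",(229,203),.058),("marker1",(112,186),.01),("marker2",(188,128),.01),("tee",(241,372),.01)):
    p=ray("wrist",uv,z,C);q=p-c;print(n,p,np.degrees(np.arctan2(q[1],q[0])),np.hypot(*q[:2]))
E
```

```text
h1 [227.57534247 239.87671233] 73 [0.48367797 0.07529879 0.06      ]
h2 [264.47692308 269.06153846] 65 [0.52795848 0.10283754 0.06      ]
bore [250.05       257.88333333] 60 [0.51057257 0.09176329 0.06      ]
mid [0.50581823 0.08906817 0.06      ] dist 0.05214543830651842
hole line deg 31.878132315854437
lug [0.48497296 0.04228778 0.058     ] -117.35794143786697 0.05570606825425042
post [0.44474618 0.09039622 0.058     ] -178.81025819222867 0.06584058370042305
marker1 [ 0.40255998 -0.05420711  0.01      ] -126.50004434979343 0.18158766049467942
marker2 [0.36238924 0.05816738 0.01      ] -167.22592824428295 0.15194401640032468
tee [ 7.09796043e-01 -1.90467306e-04  1.00000000e-02] -24.776199438844277 0.2194207984617681
```

```bash
cat >> h.py <<'E'
def state():
    o=bot.get_obs(); T=rot(o["tool_rot"]); y=np.degrees(np.arctan2(T[1,0],T[0,0])); return o,np.array(o["eef_pos"]),y,T
def plan(tgt,yaw,n=None,dtilt=True,start=None):
    """rows from the present pose to tgt (TCP) and yaw(deg), shift in present axes then turn"""
    o,p,y,T=state()
    if start is not None: p,y=np.array(start[:3],float),start[3]
    tgt=np.array(tgt,float); dy=(yaw-y+180)%360-180 if abs(yaw-y)>180.1 else yaw-y
    n=n or int(np.ceil(max(np.linalg.norm((tgt-p)[:2])/.0215,abs(tgt-p)[2]/.0195,abs(np.radians(dy))/.148,1)))
    out=[]
    for i in range(n):
        a=np.radians(y); d=(tgt-p)/(n-i); t=(yaw_:=y+dy)and None
        X=np.array([np.cos(a),np.sin(a),0]);Y=np.array([np.sin(a),-np.cos(a),0])
        v=np.array([d@X,d@Y,-d[2]])/.02; v=np.clip(v.round(2),-1,1)
        w=np.clip(round(-np.radians(dy)/(n-i)/.15,2),-1,1)
        p=p+(v[0]*X+v[1]*Y)*.02-[0,0,v[2]*.02]; y-=np.degrees(w*.15); dy+=np.degrees(w*.15)
        out.append([float(x) for x in v]+[0,0,float(w)])
    print("end",p.round(4),round(y,2),"rows",n)
    for i in range(0,n,5): print(*[str(r)[1:-1] for r in out[i:i+5]],sep="\n")
E
python3 - <<'E'
from h import *
plan([.56,-.2,.304],90)
E
```

```text
end [ 0.5594 -0.1907  0.3039] 89.97 rows 19
-0.56, -0.92, -0.0, 0, 0, 0.46
-0.62, -0.87, -0.0, 0, 0, 0.46
-0.68, -0.83, -0.0, 0, 0, 0.46
-0.74, -0.78, -0.0, 0, 0, 0.46
-0.79, -0.73, -0.0, 0, 0, 0.46
-0.84, -0.67, -0.0, 0, 0, 0.46
-0.88, -0.61, -0.0, 0, 0, 0.46
-0.92, -0.55, -0.0, 0, 0, 0.46
-0.96, -0.49, -0.0, 0, 0, 0.46
-0.99, -0.42, -0.0, 0, 0, 0.46
-1.0, -0.35, -0.0, 0, 0, 0.46
-1.0, -0.28, -0.0, 0, 0, 0.46
-1.0, -0.21, -0.0, 0, 0, 0.47
-1.0, -0.13, -0.0, 0, 0, 0.46
-1.0, -0.06, -0.0, 0, 0, 0.47
-1.0, 0.02, -0.0, 0, 0, 0.46
-1.0, 0.11, -0.0, 0, 0, 0.47
-1.0, 0.19, -0.0, 0, 0, 0.46
-1.0, 0.3, -0.0, 0, 0, 0.47
```

>>> servo_tool --motion '[-0.56, -0.92, 0, 0, 0, 0.46, 0, -0.62, -0.87, 0, 0, 0, 0.46, 0, -0.68, -0.83, 0, 0, 0, 0.46, 0, -0.74, -0.78, 0, 0, 0, 0.46, 0, -0.79, -0.73, 0, 0, 0, 0.46, 0]'

```text
t: 3.98
eef_pos: [0.4738, 0.0848, 0.3039]
tool_rot: [0.0, 0.298, 0.954, 0.0]
contact_force: [0.1, 0.1, 0.8]
gripper_width: 1.001
grasp_force: 0.0
```

>>> servo_tool --motion '[-0.84, -0.67, 0, 0, 0, 0.46, 0, -0.88, -0.61, 0, 0, 0, 0.46, 0, -0.92, -0.55, 0, 0, 0, 0.46, 0, -0.96, -0.49, 0, 0, 0, 0.46, 0, -0.99, -0.42, 0, 0, 0, 0.46, 0]'

```text
t: 4.6
eef_pos: [0.5048, -0.0177, 0.3039]
tool_rot: [0.0, 0.457, 0.889, -0.0]
contact_force: [-0.4, 0.5, -0.4]
gripper_width: 0.994
grasp_force: 0.0
```

>>> servo_tool --motion '[-1, -0.35, 0, 0, 0, 0.46, 0, -1, -0.28, 0, 0, 0, 0.46, 0, -1, -0.21, 0, 0, 0, 0.47, 0, -1, -0.13, 0, 0, 0, 0.46, 0, -1, -0.06, 0, 0, 0, 0.47, 0]'

```text
t: 5.22
eef_pos: [0.5337, -0.116, 0.3039]
tool_rot: [0.0, 0.605, 0.797, 0.0]
contact_force: [0.7, 0.3, 0.1]
gripper_width: 1.001
grasp_force: 0.0
```

>>> servo_tool --motion '[-1, 0.02, 0, 0, 0, 0.46, 0, -1, 0.11, 0, 0, 0, 0.47, 0, -1, 0.19, 0, 0, 0, 0.46, 0, -1, 0.3, 0, 0, 0, 0.47, 0, 0, 0, 0, 0, 0, 0, 0]'

```text
t: 5.85
eef_pos: [0.5595, -0.194, 0.3039]
tool_rot: [0.0, 0.709, 0.705, -0.001]
contact_force: [-0.8, 0.5, -0.1]
gripper_width: 0.999
grasp_force: 0.0
```

```bash
python3 - <<'E'
from h import *
o,p,y,T=state(); print(o["t"],p,y,o["q"])
snap("wrist","pics/w2.png")
for n,z in dict(boss=.046,handle=.016,pin_a=.004,tool_tray=.008).items():
    print(n,[(np.round(d["uv"],1).tolist(),round(d["p"],2),ray("wrist",d["uv"],z)[:2].round(4).tolist()) for d in bot.boxes_of("wrist",n)[:4]])
E
```

```text
5.85 [ 0.55952283 -0.19400181  0.30385962] 89.64625061264596 [-0.29238047  0.39991514  0.68550558  1.79493602 -0.28690791  1.0482476
  0.49314325]
boss [([335.8, 204.2], 0.87, [0.5754, -0.2266])]
handle []
pin_a [([337.7, 202.3], 0.57, [0.5799, -0.2383])]
tool_tray [([288.9, 185.3], 0.78, [0.5215, -0.2154])]
```

View pics/w2.png

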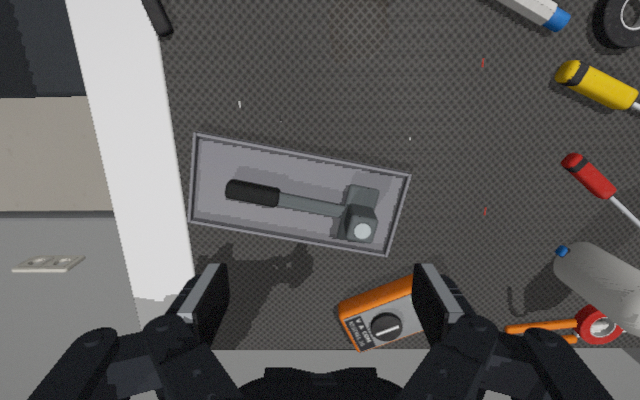

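The spanner's cap is at (362,231) and its grip runs from (227,187) to (279,195). The meter at (385,315) is clear of the tray.

```bash
python3 - <<'E'
from h import *
im=cv2.imread("pics/w2.png"); C=cal("wrist")
g=cv2.cvtColor(im,cv2.COLOR_BGR2GRAY)
w=g[215:248,345:380]; m=(w>190).astype(np.uint8);n,l,s,c=cv2.connectedComponentsWithStats(m);k=1+np.argmax(s[1:,4]);cap=c[k]+[345,215];print("cap",cap,s[k])
w=g[172:215,218:290]; m=(w<45).astype(np.uint8);n,l,s,c=cv2.connectedComponentsWithStats(m);k=1+np.argmax(s[1:,4]);gr=c[k]+[218,172];print("grip",gr,s[k])
B=ray("wrist",cap,.064,C)
for z in(.02,.024,.028):
    G=ray("wrist",gr,z,C); d=G-B; print(B,G,np.hypot(*d[:2]),"handle deg",np.degrees(np.arctan2(d[1],d[0])))
for n,uv in dict(t1=(196,134),t2=(411,176),t3=(388,255),t4=(190,221)).items(): print(n,ray("wrist",uv,.016,C)[:2])
for uv in((340,300),(413,275),(362,350)): print("meter",ray("wrist",uv,.048,C)[:2])
cr=cv2.resize(im[165:265,180:420],None,fx=3.3,fy=3.3,interpolation=cv2.INTER_CUBIC);cv2.imwrite("pics/w2c.png",cr)
E
```

```text
Traceback (most recent call last):
ValueError: attempt to get argmax of an empty sequence
```

```bash
python3 - <<'E'
from h import *
im=cv2.imread("pics/w2.png"); C=cal("wrist")
g=cv2.cvtColor(im,cv2.COLOR_BGR2GRAY)
w=g[215:248,345:380]; print(w.max(),g[231,362]); m=(w>g[231,362]-25).astype(np.uint8);n,l,s,c=cv2.connectedComponentsWithStats(m);k=l[16,17];cap=c[k]+[345,215];print("cap",cap,s[k])
w=g[172:215,218:290]; m=(w<45).astype(np.uint8);n,l,s,c=cv2.connectedComponentsWithStats(m);k=1+np.argmax(s[1:,4]);gr=c[k]+[218,172];print("grip",gr,s[k])
B=ray("wrist",cap,.064,C)
for z in(.02,.024,.028):
    G=ray("wrist",gr,z,C); d=G-B; print(B,G,np.hypot(*d[:2]),"handle deg",np.degrees(np.arctan2(d[1],d[0])))
for n,uv in dict(t1=(196,134),t2=(411,176),t3=(388,255),t4=(190,221)).items(): print(n,ray("wrist",uv,.016,C)[:2])
for uv in((340,300),(413,275),(362,350)): print("meter",ray("wrist",uv,.048,C)[:2])
cr=cv2.resize(im[165:265,180:420],None,fx=3.3,fy=3.3,interpolation=cv2.INTER_CUBIC);cv2.imwrite("pics/w2c.png",cr)
E
```

```text
190 186
cap [362.22105263 230.82631579] [ 10   9  16  15 190]
grip [252.14251781 192.45011876] [  8   8  54  27 842]
[ 0.60294808 -0.24912393  0.064     ] [ 0.47997795 -0.2204942   0.02      ] 0.12625891952026863 handle deg 166.8939530708148
[ 0.60294808 -0.24912393  0.064     ] [ 0.48087063 -0.21922806  0.024     ] 0.12568479661992407 handle deg 166.23950252127216
[ 0.60294808 -0.24912393  0.064     ] [ 0.48176331 -0.21796191  0.028     ] 0.1251272209540224 handle deg 165.57913260907372
t1 [ 0.42195284 -0.15420151]
t2 [ 0.66290497 -0.20214667]
t3 [ 0.64331051 -0.3039651 ]
t4 [ 0.40164014 -0.25776917]
meter [ 0.58225629 -0.34709341]
meter [ 0.66666104 -0.31268434]
meter [ 0.61172456 -0.42256303]
```

View pics/w2c.png

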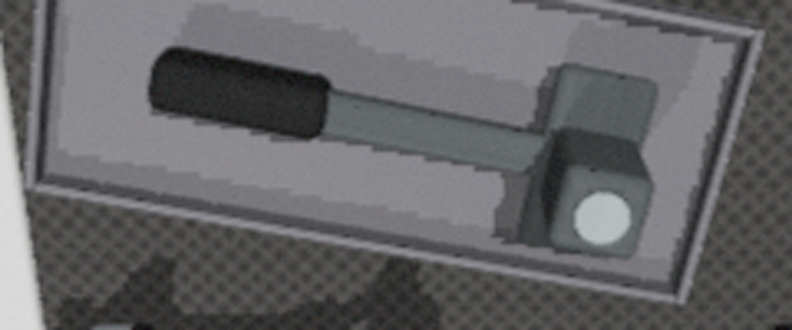

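```bash
python3 - <<'E'
from h import *
im=cv2.imread("pics/w2.png"); 
C=(lambda o:None)(0)
f=lambda x,y,z: ray("wrist",(180+x/3.3,165+y/3.3),z)
for a,b,z in(((330,92),(545,135),.022),((328,127),(525,170),.022),((567,64),(655,84),.022),((175,48),(325,76),.022)):
    d=f(*b,z)-f(*a,z);print(np.degrees(np.arctan2(d[1],d[0])))
print((f(330,110,.022))[:2])
plan([.603,-.249,.160],76.5)
E
```

```text
-12.007886529624965
-13.216498303780309
-13.265813743233595
-11.174354224877526
[ 0.51214667 -0.2270283 ]
end [ 0.603 -0.249  0.16 ] 76.46 rows 8
-0.36, 0.27, 0.9, 0, 0, 0.2
-0.35, 0.28, 0.9, 0, 0, 0.2
-0.35, 0.3, 0.9, 0, 0, 0.19
-0.34, 0.3, 0.9, 0, 0, 0.2
-0.33, 0.32, 0.9, 0, 0, 0.19
-0.32, 0.32, 0.9, 0, 0, 0.2
-0.3, 0.33, 0.89, 0, 0, 0.19
-0.3, 0.35, 0.9, 0, 0, 0.2
```

>>> servo_tool --motion '[-0.36, 0.27, 0.9, 0, 0, 0.19, 0, -0.35, 0.28, 0.9, 0, 0, 0.19, 0, -0.35, 0.3, 0.9, 0, 0, 0.19, 0, -0.34, 0.3, 0.9, 0, 0, 0.19, 0, -0.33, 0.32, 0.9, 0, 0, 0.19, 0]'

```text
t: 6.72
eef_pos: [0.5868, -0.2288, 0.2123]
tool_rot: [-0.0, 0.757, 0.653, -0.0]
contact_force: [0.6, -0.1, -0.2]
gripper_width: 0.998
grasp_force: 0.0
```

>>> servo_tool --motion '[-0.32, 0.32, 0.9, 0, 0, 0.19, 0, -0.3, 0.33, 0.9, 0, 0, 0.19, 0, -0.3, 0.35, 0.9, 0, 0, 0.19, 0, 0, 0, 0, 0, 0, 0, 0]'

```text
t: 7.22
eef_pos: [0.6027, -0.25, 0.1581]
tool_rot: [-0.001, 0.784, 0.621, -0.001]
contact_force: [0.3, -0.5, 0.8]
gripper_width: 1.005
grasp_force: 0.0
```

```bash
python3 - <<'E'
from h import *
o,p,y,T=state(); print(o["t"],p,y,T[2])
snap("wrist","pics/w3.png"); print("cap px",proj("wrist",[.603,-.249,.064]))
E
```

```text
7.225 [ 0.60269274 -0.25004589  0.15811922] 76.77063157617114 [-3.50874549e-04 -2.53840067e-03 -9.99996717e-01]
cap px [320.60651254 241.0703134 ]
```

View pics/w3.png

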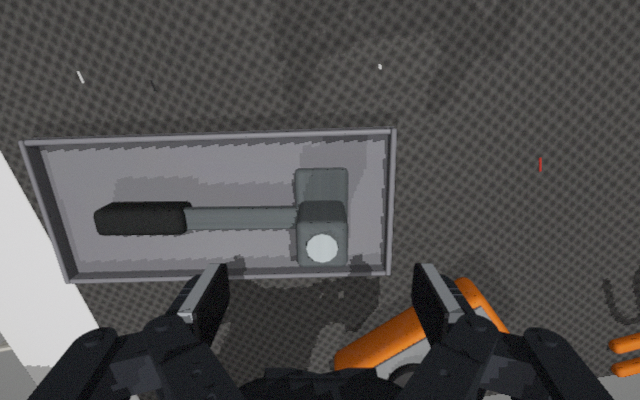

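The cap is at (322,248), about 7 px lower than I predicted. The spanner runs level in the picture, so the yaw is right.

```bash
python3 - <<'E'
from h import *
im=cv2.imread("pics/w3.png");g=cv2.cvtColor(im,cv2.COLOR_BGR2GRAY)
w=g[230:268,300:345];n,l,s,c=cv2.connectedComponentsWithStats((w>150).astype(np.uint8));k=l[18,22];cap=c[k]+[300,230];print(cap,s[k])
B=ray("wrist",cap,.064);print(B)
a=ray("wrist",(186,209),.022);b=ray("wrist",(297,206.5),.022);d=b-a;print(np.degrees(np.arctan2(d[1],d[0])))
a=ray("wrist",(186,230),.022);b=ray("wrist",(297,228),.022);d=b-a;print(np.degrees(np.arctan2(d[1],d[0])))
plan([B[0],B[1],.100],77)
E
```

```text
[321.75659824 247.97800587] [  6   4  32  29 682]
[ 0.6026405  -0.25342278  0.064     ]
-11.82007034494062
-12.058571285194187
end [ 0.6027 -0.2534  0.1   ] 76.97 rows 4
-0.04, 0.01, 0.74, 0, 0, -0.01
-0.04, 0.01, 0.74, 0, 0, -0.0
-0.05, 0.0, 0.74, 0, 0, -0.01
-0.04, 0.01, 0.74, 0, 0, -0.0
```

>>> servo_tool --motion '[-0.04, 0.01, 0.73, 0, 0, -0.14, 0, -0.04, 0.01, 0.73, 0, 0, 0, 0, -0.05, 0, 0.73, 0, 0, 0, 0, -0.04, 0.01, 0.73, 0, 0, 0, 0, 0, 0, 0, 0, 0, 0, 0]' --grip_force 60

```text
t: 7.9
eef_pos: [0.6022, -0.2529, 0.0999]
tool_rot: [-0.001, 0.777, 0.629, -0.001]
contact_force: [-0.7, 0.4, -0.9]
gripper_width: 0.999
grasp_force: 0.0
```

>>> servo_tool --motion '[0, 0, 0, 0, 0, 0, 1, 0, 0, 0, 0, 0, 0, 1, 0, 0, 0, 0, 0, 0, 1, 0, 0, 0, 0, 0, 0, 1, 0, 0, 0, 0, 0, 0, 1]'

```text
t: 8.52
eef_pos: [0.6032, -0.2533, 0.1021]
tool_rot: [0.0, 0.777, 0.629, 0.0]
contact_force: [-2.2, 1.1, 5.5]
gripper_width: 0.342
grasp_force: 59.4
```

>>> servo_tool --motion '[0, 0, 0, 0, 0, 0, 1, 0, 0, 0, 0, 0, 0, 1, 0, 0, -0.3, 0, 0, 0, 1, 0, 0, -0.3, 0, 0, 0, 1, 0, 0, 0, 0, 0, 0, 1]'

```text
t: 9.15
eef_pos: [0.6031, -0.2532, 0.1137]
tool_rot: [0.0, 0.777, 0.63, 0.0]
contact_force: [0.6, 0.2, -5.1]
gripper_width: 0.346
grasp_force: 59.6
```

```bash
python3 - <<'E'
from h import *
plan([.56,0,.22],150,start=[.603,-.253,.1537,78])
E
```

```text
end [5.600e-01 1.000e-04 2.201e-01] 150.02 rows 12
0.99, -0.39, -0.28, 0, 0, -0.7
1.0, -0.29, -0.28, 0, 0, -0.7
1.0, -0.18, -0.28, 0, 0, -0.7
1.0, -0.07, -0.28, 0, 0, -0.7
1.0, 0.05, -0.27, 0, 0, -0.7
1.0, 0.16, -0.28, 0, 0, -0.7
1.0, 0.28, -0.27, 0, 0, -0.7
1.0, 0.39, -0.28, 0, 0, -0.7
1.0, 0.5, -0.27, 0, 0, -0.69
0.98, 0.61, -0.28, 0, 0, -0.7
0.91, 0.71, -0.27, 0, 0, -0.69
0.84, 0.8, -0.28, 0, 0, -0.7
```

>>> servo_tool --motion '[0, 0, -1, 0, 0, 0, 1, 0, 0, -1, 0, 0, 0, 1]'

```text
t: 9.4
eef_pos: [0.603, -0.2535, 0.155]
tool_rot: [0.0, 0.777, 0.629, -0.0]
contact_force: [-0.0, -0.9, -5.1]
gripper_width: 0.339
grasp_force: 60.2
```

>>> servo_tool --motion '[0.99, -0.39, -0.28, 0, 0, -0.7, 1, 1, -0.29, -0.28, 0, 0, -0.7, 1, 1, -0.18, -0.28, 0, 0, -0.7, 1, 1, -0.07, -0.28, 0, 0, -0.7, 1, 1, 0.05, -0.27, 0, 0, -0.7, 1]'

```text
t: 10.02
eef_pos: [0.5857, -0.1521, 0.1832]
tool_rot: [0.001, 0.586, 0.81, 0.0]
contact_force: [0.4, 1.1, -5.9]
gripper_width: 0.341
grasp_force: 60.3
```

>>> servo_tool --motion '[1, 0.16, -0.28, 0, 0, -0.7, 1, 1, 0.28, -0.27, 0, 0, -0.7, 1, 1, 0.39, -0.28, 0, 0, -0.7, 1, 1, 0.5, -0.27, 0, 0, -0.69, 1, 0.98, 0.61, -0.28, 0, 0, -0.7, 1]'

```text
t: 10.65
eef_pos: [0.5682, -0.0457, 0.2107]
tool_rot: [0.001, 0.356, 0.934, 0.0]
contact_force: [-0.1, 0.5, -4.3]
gripper_width: 0.343
grasp_force: 60.3
```

>>> servo_tool --motion '[0.91, 0.71, -0.27, 0, 0, -0.69, 1, 0.84, 0.8, -0.28, 0, 0, -0.7, 1, 0, 0, 0, 0, 0, 0, 1, 0, 0, 0, 0, 0, 0, 1]'

```text
t: 11.15
eef_pos: [0.56, -0.0012, 0.2208]
tool_rot: [0.001, 0.259, 0.966, -0.0]
contact_force: [-0.6, -1.0, -4.8]
gripper_width: 0.347
grasp_force: 60.5
```

```bash
python3 - <<'E'
from h import *
o,p,y,T=state(); print(o["t"],p,y,T[2],o["q"])
snap("wrist","pics/w4.png"); print("ring px",proj("wrist",[.506,.089,.062]))
E
```

```text
11.15 [ 0.56003091 -0.00123202  0.22079824] 149.92474554201308 [-1.38713900e-03  9.90681405e-05 -9.99999033e-01] [-0.37619503  0.39770921  0.33698056  1.93160889 -0.17210343  0.8387122
  1.09762304]
ring px [398.52030846  75.69365263]
```

View pics/w4.png

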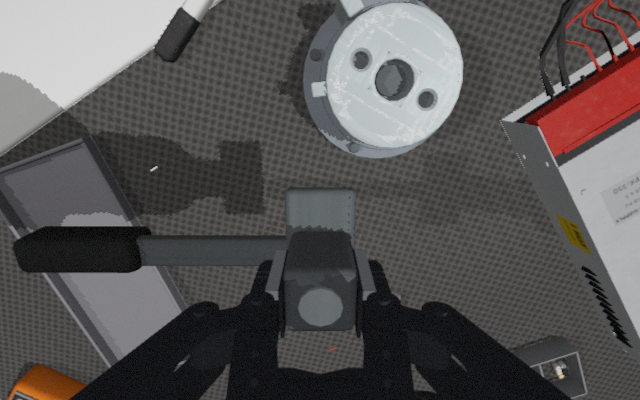

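The holes are at (361,60) and (427,98) and the bore is at (394,79). The held spanner shows its cap at (320,307) and its bar is level.

```bash
python3 - <<'E'
from h import *
im=cv2.imread("pics/w4.png");g=cv2.cvtColor(im,cv2.COLOR_BGR2GRAY);C=cal("wrist");o,p,y,T=state()
def comp(u,v,r,th,inv):
    w=g[v-r:v+r+1,u-r:u+r+1]; m=(w<th) if inv else (w>th)
    n,l,s,c=cv2.connectedComponentsWithStats(m.astype(np.uint8));k=l[r,r] if m[r,r] else 1+np.argmax(s[1:,4]);return c[k]+[u-r,v-r],s[k,4]
def circ(u,v,r):
    w=g[v-r:v+r+1,u-r:u+r+1]; e=(w<130).astype(np.uint8); cs=max(cv2.findContours(e,cv2.RETR_EXTERNAL,cv2.CHAIN_APPROX_NONE)[0],key=cv2.contourArea)
    c,rad=cv2.minEnclosingCircle(cs); return np.array(c)+[u-r,v-r],rad
for th in(110,130): print([comp(u,v,r,th,True) for u,v,r in((361,60,13),(427,98,13),(394,79,22))])
h1,r1=circ(361,60,13);h2,r2=circ(427,98,13);b,rb=circ(394,79,23);print(h1,r1,h2,r2,b,rb)
H1,H2,Bo=[ray("wrist",q,.062,C) for q in(h1,h2,b)]
d=H2-H1;print("ring",(H1+H2)/2,Bo,np.hypot(*d[:2]),"deg",np.degrees(np.arctan2(d[1],d[0])))
cap,a=comp(320,307,28,120,False);print("cap",cap,a)
tip=p[2]-.098; cp=ray("wrist",cap,tip+.060,C);print("cap tool",T.T@(cp-p),cp)
for A,B in(((140,237),(285,237)),((140,265),(285,265)),((292,188),(350,188))):
    P,Q=[ray("wrist",q,tip+.018,C) for q in(A,B)];e=Q-P;print("sp x deg",np.degrees(np.arctan2(e[1],e[0])),y-90)
yk=ray("wrist",(321,188),tip+.018,C);print("yoke edge tool",T.T@(yk-p))
E
```

```text
[(array([360.9754902 ,  59.66666667]), np.int32(204)), (array([425.785,  99.045]), np.int32(200)), (array([394.21604938,  79.26455026]), np.int32(1134))]
[(array([360.77826087,  59.48695652]), np.int32(230)), (array([425.77027027,  98.98198198]), np.int32(222)), (array([394.17711599,  79.4184953 ]), np.int32(1276))]
[360.23394489  59.58256912] 9.0173921585083 [426.25471687  99.33018875] 8.770997047424316 [394.   79.5] 21.10104751586914
ring [0.50676802 0.08519421 0.062     ] [0.50663039 0.08536448 0.062     ] 0.0521763061910413 deg 31.408660929621238Traceback (most recent call last):
  File "<stdin>", line 13, in <module>
  File "<stdin>", line 5, in comp
    return _wrapfunc(a, 'argmax', axis=axis, out=out, **kwds)
    return bound(*args, **kwds)
ValueError: attempt to get argmax of an empty sequence
```

```bash
python3 - <<'E'
from h import *
im=cv2.imread("pics/w4.png");g=cv2.cvtColor(im,cv2.COLOR_BGR2GRAY);C=cal("wrist");o,p,y,T=state()
w=g[279:336,292:349];print(g[307,320],g[285,300:340:8])
m=(w>g[307,320]-15).astype(np.uint8);n,l,s,c=cv2.connectedComponentsWithStats(m);k=l[28,28];cap=c[k]+[292,279];print(cap,s[k])
tip=p[2]-.098; cp=ray("wrist",cap,tip+.060,C);print("cap tool",T.T@(cp-p),cp)
for A,B in(((140,237),(285,237)),((140,265),(285,265)),((292,188),(350,188))):
    P,Q=[ray("wrist",q,tip+.018,C) for q in(A,B)];e=Q-P;print("sp x deg",np.degrees(np.arctan2(e[1],e[0])),y-90)
yk=ray("wrist",(321,188),tip+.018,C);print("yoke edge tool",T.T@(yk-p))
E
```

```text
108 [66 58 65 57 56]
[320.18152866 307.02547771] [   7   10   44   37 1256]
cap tool [ 0.00063644 -0.00077453  0.03799947] [ 0.55907708 -0.00192269  0.18251444]
sp x deg 59.88552135115923 59.89143748124175
sp x deg 59.892083992119396 59.89143748124175
sp x deg 59.87496666124763 59.89143748124175
yoke edge tool [ 0.03803109 -0.00037819  0.07995815]
```

```bash
python3 - <<'E'
from h import *
plan([.5072,.0863,.175],211.4,n=9)
E
```

```text
end [0.5072 0.0863 0.1749] 211.43 rows 9
0.5, 0.28, 0.25, 0, 0, -0.8
0.46, 0.33, 0.25, 0, 0, -0.79
0.42, 0.38, 0.25, 0, 0, -0.8
0.37, 0.43, 0.25, 0, 0, -0.79
0.32, 0.47, 0.26, 0, 0, -0.8
0.26, 0.51, 0.25, 0, 0, -0.79
0.19, 0.54, 0.26, 0, 0, -0.8
0.13, 0.55, 0.25, 0, 0, -0.79
0.06, 0.57, 0.26, 0, 0, -0.8
```

>>> servo_tool --motion '[0.5, 0.28, 0.25, 0, 0, -0.8, 1, 0.46, 0.33, 0.25, 0, 0, -0.79, 1, 0.42, 0.38, 0.25, 0, 0, -0.8, 1, 0.37, 0.43, 0.25, 0, 0, -0.79, 1, 0.32, 0.47, 0.26, 0, 0, -0.8, 1]'

```text
t: 11.82
eef_pos: [0.5303, 0.0473, 0.1946]
tool_rot: [0.0, -0.038, 0.999, -0.0]
contact_force: [0.3, -0.3, -4.7]
gripper_width: 0.344
grasp_force: 60.3
```

>>> servo_tool --motion '[0.26, 0.51, 0.25, 0, 0, -0.79, 1, 0.19, 0.54, 0.26, 0, 0, -0.8, 1, 0.13, 0.55, 0.25, 0, 0, -0.79, 1, 0.06, 0.57, 0.26, 0, 0, -0.8, 1, 0, 0, 0, 0, 0, 0, 1]'

```text
t: 12.45
eef_pos: [0.5066, 0.0871, 0.174]
tool_rot: [-0.001, -0.271, 0.963, -0.0]
contact_force: [-0.0, -0.0, -4.1]
gripper_width: 0.34
grasp_force: 60.2
```

>>> servo_tool --motion '[0, 0, 0, 0, 0, 0, 1, 0, 0, 0, 0, 0, 0, 1]'

```text
t: 12.7
eef_pos: [0.5074, 0.0867, 0.1745]
tool_rot: [0.0, -0.271, 0.963, -0.0]
contact_force: [-0.7, -0.6, -5.5]
gripper_width: 0.341
grasp_force: 60.2
```

```bash
python3 - <<'E'
from h import *
o,p,y,T=state(); print(o["t"],p,y,T[2],o["q"])
t=np.array([.5067,.0853,0])-p; print("boss->ring in tool mm",(T.T@t*1000)[:2]-[1,-.6])
im=snap("wrist","pics/w5.png"); s=bot.read_camera("side")
u=proj("side",[.507,.085,.08]).astype(int); c=s[u[1]-50:u[1]+50,u[0]-65:u[0]+65]
cv2.imwrite("pics/w5m.png",np.hstack([cv2.resize(im[100:330,190:450],(452,400)),cv2.resize(c,(340,400))])[:,:,::-1])
E
```

```text
12.7 [0.50736542 0.0867382  0.17454572] -148.57936495668724 [-3.51215490e-04 -5.96613722e-04 -9.99999760e-01] [-0.33169124  0.38698708  0.04984665  2.05206845 -0.02835078  0.70267525
  1.85529264]
boss->ring in tool mm [ 0.37890685 -0.17627015]
```

View pics/w5m.png

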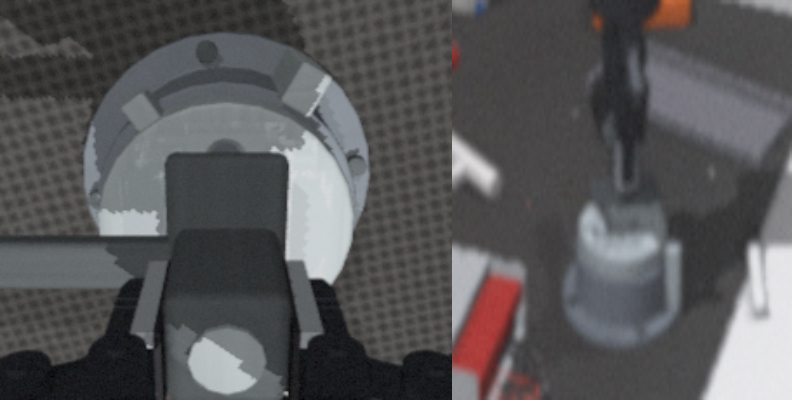

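A hole shows just beyond the yoke edge at (224,147), in line with the yoke's middle at (226). I'll go down in small steps and watch the force.

>>> servo_tool --motion '[0, 0, 0.25, 0, 0, 0, 1, 0, 0, 0.25, 0, 0, 0, 1, 0, 0, 0.2, 0, 0, 0, 1, 0, 0, 0.1, 0, 0, 0, 1, 0, 0, 0, 0, 0, 0, 1]' --grip_force 40

```text
t: 13.42
eef_pos: [0.507, 0.0876, 0.1582]
tool_rot: [0.0, -0.272, 0.962, 0.0]
contact_force: [0.9, 0.5, -5.3]
gripper_width: 0.342
grasp_force: 60.3
```

>>> servo_tool --motion '[0, 0, 0.1, 0, 0, 0, 1, 0, 0, 0.1, 0, 0, 0, 1, 0, 0, 0, 0, 0, 0, 1]'

```text
t: 13.8
eef_pos: [0.5073, 0.0876, 0.1543]
tool_rot: [0.0, -0.272, 0.962, -0.0]
contact_force: [3.2, -0.8, -5.5]
gripper_width: 0.342
grasp_force: 60.1
```

>>> servo_tool --motion '[0, 0, 0.1, 0, 0, 0, 1, 0, 0, 0.1, 0, 0, 0, 1, 0, 0, 0, 0, 0, 0, 1]'

```text
t: 14.18
eef_pos: [0.5073, 0.0876, 0.1503]
tool_rot: [0.0, -0.272, 0.962, -0.0]
contact_force: [3.5, -0.0, -5.6]
gripper_width: 0.344
grasp_force: 60.3
```

>>> servo_tool --motion '[0, 0, 0.1, 0, 0, 0, 1, 0, 0, 0, 0, 0, 0, 1]'

```text
t: 14.42
eef_pos: [0.5074, 0.0876, 0.1502]
tool_rot: [0.001, -0.272, 0.962, 0.0]
contact_force: [-2.6, -1.6, 15.8]
gripper_width: 0.341
grasp_force: 62.8
```

>>> servo_tool --motion '[0, 0, 0, 0, 0, 0, 0, 0, 0, 0, 0, 0, 0, 0, 0, 0, 0, 0, 0, 0, 0, 0, 0, 0, 0, 0, 0, 0, 0, 0, 0, 0, 0, 0, 0]'

```text
t: 15.05
eef_pos: [0.5068, 0.0876, 0.1482]
tool_rot: [-0.0, -0.272, 0.962, 0.0]
contact_force: [0.4, 1.5, -0.4]
gripper_width: 1.0
grasp_force: 0.0
```

>>> servo_tool --motion '[0, 0, -0.7, 0, 0, 0, 0, 0, 0, -1, 0, 0, 0, 0, 0, 0, -1, 0, 0, 0, 0, 0, 0, -1, 0, 0, 0, 0, 0, 0, 0, 0, 0, 0, 0]'

```text
t: 15.68
eef_pos: [0.5079, 0.0878, 0.2244]
tool_rot: [0.002, -0.272, 0.962, 0.0]
contact_force: [-0.2, -0.2, -0.8]
gripper_width: 1.003
grasp_force: 0.0
```

```bash
python3 - <<'E'
from h import *
o,p,y,T=state(); print(o["t"],p,y,o["contact_force"])
plan([.5718-.02*np.cos(np.radians(-58.6)),-.0214+.02*np.sin(np.radians(58.6)),.22],121.4)
E
```

```text
15.675 [0.50791561 0.08777547 0.22441976] -148.43084707255983 [-0.17288719 -0.23486194 -0.81798767]
end [ 0.5615 -0.0044  0.22  ] -238.59 rows 11
0.01, -0.48, 0.02, 0, 0, 0.95
-0.06, -0.48, 0.02, 0, 0, 0.95
-0.12, -0.47, 0.02, 0, 0, 0.95
-0.19, -0.45, 0.02, 0, 0, 0.96
-0.25, -0.41, 0.02, 0, 0, 0.95
-0.31, -0.37, 0.02, 0, 0, 0.96
-0.36, -0.33, 0.02, 0, 0, 0.95
-0.4, -0.27, 0.02, 0, 0, 0.96
-0.44, -0.21, 0.02, 0, 0, 0.95
-0.46, -0.15, 0.02, 0, 0, 0.96
-0.48, -0.08, 0.02, 0, 0, 0.95
```

>>> servo_tool --motion '[0.01, -0.48, 0.02, 0, 0, 0.95, 0, -0.06, -0.48, 0.02, 0, 0, 0.95, 0, -0.12, -0.47, 0.02, 0, 0, 0.95, 0, -0.19, -0.45, 0.02, 0, 0, 0.96, 0, -0.25, -0.41, 0.02, 0, 0, 0.95, 0]'

```text
t: 16.3
eef_pos: [0.5309, 0.0454, 0.2198]
tool_rot: [-0.0, 0.084, 0.996, -0.0]
contact_force: [-0.0, -0.4, 0.4]
gripper_width: 1.0
grasp_force: 0.0
```

>>> servo_tool --motion '[-0.31, -0.37, 0.02, 0, 0, 0.96, 0, -0.36, -0.33, 0.02, 0, 0, 0.95, 0, -0.4, -0.27, 0.02, 0, 0, 0.96, 0, -0.44, -0.21, 0.02, 0, 0, 0.95, 0, -0.46, -0.15, 0.02, 0, 0, 0.96, 0]'

```text
t: 16.92
eef_pos: [0.5553, 0.0036, 0.2177]
tool_rot: [-0.0, 0.428, 0.904, -0.0]
contact_force: [-0.6, 0.2, 0.3]
gripper_width: 1.003
grasp_force: 0.0
```

>>> servo_tool --motion '[-0.48, -0.08, 0.02, 0, 0, 0.95, 0, 0, 0, 0, 0, 0, 0, 0, 0, 0, 0, 0, 0, 0, 0]'

```text
t: 17.3
eef_pos: [0.56, -0.0041, 0.2176]
tool_rot: [-0.0, 0.488, 0.873, -0.0]
contact_force: [0.5, 0.4, -0.5]
gripper_width: 1.001
grasp_force: 0.0
```

```bash
python3 - <<'E'
from h import *
o,p,y,T=state(); print(o["t"],p,y,o["q"][[0,6]])
snap("wrist","pics/w6.png")
for P in([.5067,.0853,.112],[.5718,-.0214,.076]): print(proj("wrist",P))
E
```

```text
17.3 [ 0.5600454  -0.00413196  0.21755229] 121.60170925900736 [-0.43827313  0.65903638]
[324.28232521  45.16655338]
[322.54598167 240.54693517]
```

View pics/w6.png

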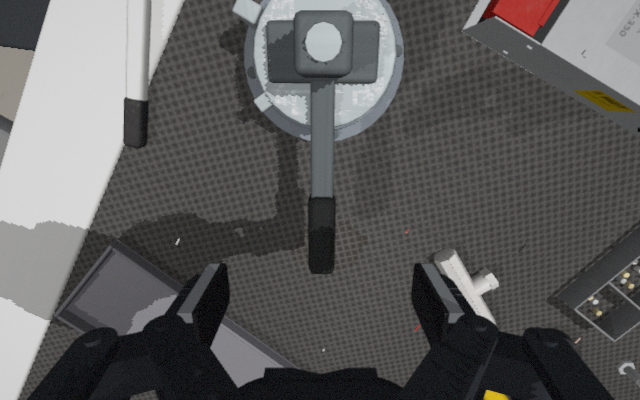

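The spanner sits flush on the ring, with its cap at (324,42) and grip at (321,235). The lug is at (264,102) and the post at (247,10).

```bash
python3 - <<'E'
from h import *
print(ray("wrist",(321,235),.076),ray("wrist",(324,42),.112))
plan([.572,-.0195,.119],121.5)
E
```

```text
[ 0.56851436 -0.01820986  0.076     ] [0.50582928 0.08643907 0.112     ]
end [ 0.572  -0.0195  0.1191] 121.5 rows 6
-0.16, 0.02, 0.82, 0, 0, 0.0
-0.16, 0.02, 0.82, 0, 0, 0.0
-0.16, 0.02, 0.82, 0, 0, 0.0
-0.16, 0.01, 0.82, 0, 0, 0.0
-0.17, 0.02, 0.83, 0, 0, 0.01
-0.16, 0.01, 0.82, 0, 0, 0.0
```

>>> servo_tool --motion '[-0.16, 0.02, 0.82, 0, 0, 0, 0, -0.16, 0.02, 0.82, 0, 0, 0, 0, -0.16, 0.02, 0.82, 0, 0, 0, 0, -0.16, 0.02, 0.82, 0, 0, 0, 0, -0.16, 0.02, 0.82, 0, 0, 0, 0]' --grip_force 50

```text
t: 17.98
eef_pos: [0.5705, -0.0174, 0.1345]
tool_rot: [-0.0, 0.489, 0.872, -0.0]
contact_force: [0.9, 0.4, -0.1]
gripper_width: 1.002
grasp_force: 0.0
```

>>> servo_tool --motion '[-0.16, 0.02, 0.82, 0, 0, 0, 0, 0, 0, 0, 0, 0, 0, 0, 0, 0, 0, 0, 0, 0, 0]'

```text
t: 18.35
eef_pos: [0.5727, -0.0198, 0.1197]
tool_rot: [0.0, 0.489, 0.872, 0.0]
contact_force: [0.2, 0.0, 0.2]
gripper_width: 0.998
grasp_force: 0.0
```

>>> servo_tool --motion '[0, 0, 0, 0, 0, 0, 1, 0, 0, 0, 0, 0, 0, 1, 0, 0, 0, 0, 0, 0, 1, 0, 0, 0, 0, 0, 0, 1, 0, 0, 0, 0, 0, 0, 1]'

```text
t: 18.98
eef_pos: [0.5723, -0.0198, 0.1196]
tool_rot: [-0.0, 0.489, 0.872, -0.0]
contact_force: [-1.7, -1.2, 1.8]
gripper_width: 0.222
grasp_force: 51.4
```

>>> servo_tool --motion '[0, 0, 0, 0, 0, 0, 1, 0, 0, 0, 0, 0, 0, 1]'

```text
t: 19.23
eef_pos: [0.5724, -0.0198, 0.1196]
tool_rot: [-0.0, 0.489, 0.872, -0.0]
contact_force: [-1.7, -0.8, 2.4]
gripper_width: 0.224
grasp_force: 51.5
```

Gripped. Now the swing, 0.27 rad first as a check.

>>> servo_tool --motion '[0.03, -0.56, 0, 0, 0, 0.6, 1, 0.03, -0.56, 0, 0, 0, 0.6, 1, 0.03, -0.56, 0, 0, 0, 0.6, 1, 0, 0, 0, 0, 0, 0, 1]'

```text
t: 19.73
eef_pos: [0.5423, -0.0337, 0.1198]
tool_rot: [0.001, 0.602, 0.798, 0.0]
contact_force: [2.5, -3.6, 0.9]
gripper_width: 0.226
grasp_force: 51.0
```

```bash
python3 - <<'E'
from h import *
o,p,y,T=state(); print(o["t"],p,y,T[2],o["contact_force"],o["torque"])
c=np.array([.5063,.087]);d=p[:2]-c;print(np.hypot(*d),np.degrees(np.arctan2(d[1],d[0]))+180)
E
```

```text
19.725 [ 0.54228759 -0.03370074  0.11984799] 105.91145086589644 [-0.00152078  0.00177689 -0.99999726] [ 2.50098044 -3.60760945  0.89029253] [-0.62484157 -0.31849369 -0.05146806]
0.12595148352689953 106.60223779182631
```

>>> servo_tool --motion '[0.03, -0.56, 0, 0, 0, 0.6, 1, 0.03, -0.56, 0, 0, 0, 0.6, 1, 0.03, -0.56, 0, 0, 0, 0.6, 1, 0, 0, 0, 0, 0, 0, 1]'

```text
t: 20.23
eef_pos: [0.509, -0.0386, 0.1198]
tool_rot: [0.001, 0.704, 0.71, 0.0]
contact_force: [1.3, -5.2, 1.7]
gripper_width: 0.224
grasp_force: 51.0
```

>>> servo_tool --motion '[0.02, -0.4, 0, 0, 0, 0.43, 1, 0.02, -0.4, 0, 0, 0, 0.43, 1, 0, 0, 0, 0, 0, 0, 1]'

```text
t: 20.6
eef_pos: [0.4929, -0.0378, 0.1198]
tool_rot: [0.001, 0.749, 0.663, -0.0]
contact_force: [1.1, -6.7, 2.3]
gripper_width: 0.222
grasp_force: 51.2
```

```bash
python3 - <<'E'
from h import *
o,p,y,T=state(); print(o["t"],p,y,o["contact_force"],o["torque"])
c=np.array([.5063,.087]);d=p[:2]-c;print(np.hypot(*d),np.degrees(np.arctan2(d[1],d[0]))+180)
E
```

```text
20.6 [ 0.49292992 -0.0378098   0.11976795] 83.07229208055315 [ 1.09869778 -6.67089936  2.31955337] [-1.25388634  0.01125732 -0.0455051 ]
0.1255238822987261 83.88558455129018
```

>>> servo_tool --motion '[0.02, -0.3, 0, 0, 0, 0.32, 1, 0.02, -0.3, 0, 0, 0, 0.32, 1, 0, 0, 0, 0, 0, 0, 1]'

```text
t: 20.98
eef_pos: [0.4811, -0.0358, 0.1197]
tool_rot: [0.002, 0.78, 0.626, -0.0]
contact_force: [-0.0, -8.1, 2.7]
gripper_width: 0.228
grasp_force: 51.4
```

>>> servo_tool --motion '[0.02, -0.3, 0, 0, 0, 0.32, 1, 0, 0, 0, 0, 0, 0, 1]'

```text
t: 21.22
eef_pos: [0.4752, -0.0344, 0.1197]
tool_rot: [0.002, 0.794, 0.607, -0.0]
contact_force: [-0.2, -9.3, 3.0]
gripper_width: 0.227
grasp_force: 51.4
```

>>> servo_tool --motion '[-0.04, -0.3, 0, 0, 0, 0.32, 1, 0, 0, 0, 0, 0, 0, 1]'

```text
t: 21.48
eef_pos: [0.4694, -0.0328, 0.1197]
tool_rot: [0.001, 0.809, 0.588, 0.0]
contact_force: [-0.5, -7.1, 2.6]
gripper_width: 0.226
grasp_force: 51.3
```

>>> servo_tool --motion '[-0.02, -0.3, 0, 0, 0, 0.32, 1, 0, 0, 0, 0, 0, 0, 1]'

```text
t: 21.72
eef_pos: [0.4637, -0.0308, 0.1197]
tool_rot: [0.001, 0.822, 0.569, 0.0]
contact_force: [0.4, -5.6, 1.8]
gripper_width: 0.225
grasp_force: 51.2
```

```bash
python3 - <<'E'
from h import *
o,p,y,T=state(); print(o["t"],p,y,o["contact_force"],o["torque"])
c=np.array([.5063,.087]);d=p[:2]-c;print(np.hypot(*d),np.degrees(np.arctan2(d[1],d[0]))+180)
im=snap("wrist","pics/w7.png")
E
```

```text
21.725 [ 0.46370482 -0.03082917  0.11971041] 69.35136810705247 [ 0.42663925 -5.60210084  1.79792136] [-1.05430334 -0.03832172 -0.23859507]
0.12529191388371355 70.12510386211201
```

View pics/w7.png

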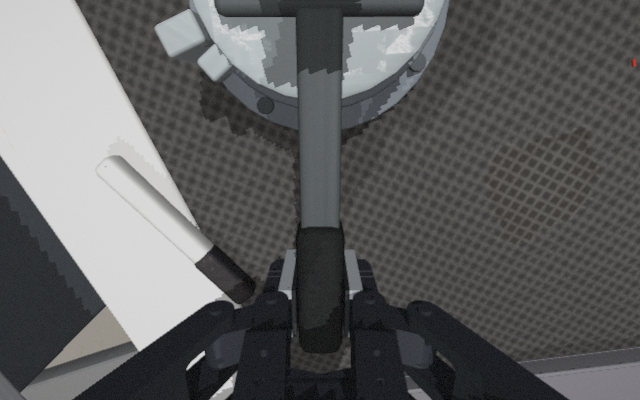

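The lug at (214,62) is now almost against the post at (181,33). I'll finish in small steps.

>>> servo_tool --motion '[-0.02, -0.2, 0, 0, 0, 0.21, 1, 0, 0, 0, 0, 0, 0, 1]'

```text
t: 22.02
eef_pos: [0.4601, -0.0295, 0.1197]
tool_rot: [0.001, 0.831, 0.556, 0.0]
contact_force: [1.2, -5.6, 1.3]
gripper_width: 0.225
grasp_force: 51.1
```

>>> servo_tool --motion '[-0.01, -0.2, 0, 0, 0, 0.21, 1, 0, 0, 0, 0, 0, 0, 1]'

```text
t: 22.28
eef_pos: [0.4564, -0.0279, 0.1197]
tool_rot: [0.001, 0.84, 0.543, 0.001]
contact_force: [2.5, -3.9, 1.8]
gripper_width: 0.224
grasp_force: 51.1
```

>>> servo_tool --motion '[-0.01, -0.2, 0, 0, 0, 0.21, 1, 0, 0, 0, 0, 0, 0, 1]'

```text
t: 22.52
eef_pos: [0.4539, -0.0268, 0.12]
tool_rot: [0.002, 0.848, 0.531, 0.001]
contact_force: [5.7, -7.5, -1.0]
gripper_width: 0.224
grasp_force: 51.3
```

>>> servo_tool --motion '[0, -0.2, 0, 0, 0, 0.1, 1, 0, 0, 0, 0, 0, 0, 1]'

```text
t: 22.78
eef_pos: [0.4526, -0.0261, 0.1206]
tool_rot: [0.004, 0.851, 0.525, 0.003]
contact_force: [10.9, -11.3, -3.2]
gripper_width: 0.225
grasp_force: 52.9
```

>>> servo_tool --motion '[0, -0.2, 0, 0, 0, 0, 1, 0, 0, 0, 0, 0, 0, 1, 0, 0, 0, 0, 0, 0, 1]'

```text
t: 23.15
eef_pos: [0.4516, -0.0256, 0.1213]
tool_rot: [0.007, 0.852, 0.524, 0.005]
contact_force: [18.0, -15.5, -4.9]
gripper_width: 0.224
grasp_force: 52.9
```

```bash
python3 - <<'E'
from h import *
o,p,y,T=state(); print(o["t"],p,y,o["contact_force"],o["torque"])
c=np.array([.5063,.087]);d=p[:2]-c;print(np.hypot(*d),np.degrees(np.arctan2(d[1],d[0]))+180)
E
```

```text
23.15 [ 0.45163679 -0.02556951  0.12132919] 63.16983893918212 [ 18.00999795 -15.51515462  -4.94858713] [-2.97727501 -2.74556951  0.47799135]
0.12513976817308842 64.09901323998066
```

The arm meets a hard stop at over 20 N. I'll relieve the load, release and rise.

>>> servo_tool --motion '[0, 0.2, 0, 0, 0, 0, 1, 0, 0.1, 0, 0, 0, 0, 1, 0, 0, 0, 0, 0, 0, 1]'

```text
t: 23.52
eef_pos: [0.4532, -0.0263, 0.1202]
tool_rot: [0.003, 0.851, 0.525, 0.002]
contact_force: [6.9, -7.2, -1.7]
gripper_width: 0.225
grasp_force: 53.9
```

>>> servo_tool --motion '[0, 0, 0, 0, 0, 0, 0, 0, 0, 0, 0, 0, 0, 0, 0, 0, 0, 0, 0, 0, 0, 0, 0, 0, 0, 0, 0, 0, 0, 0, -0.5, 0, 0, 0, 0]'

```text
t: 24.15
eef_pos: [0.4493, -0.0251, 0.1294]
tool_rot: [-0.0, 0.852, 0.523, -0.001]
contact_force: [-0.8, -0.3, -0.4]
gripper_width: 1.003
grasp_force: 0.0
```

>>> servo_tool --motion '[0, 0, -1, 0, 0, 0, 0, 0, 0, -1, 0, 0, 0, 0, 0, 0, -1, 0, 0, 0, 0, 0, 0, -1, 0, 0, 0, 0, 0, 0, 0, 0, 0, 0, 0]'

```text
t: 24.78
eef_pos: [0.4506, -0.025, 0.2109]
tool_rot: [0.0, 0.852, 0.523, 0.002]
contact_force: [-0.3, -0.2, 0.3]
gripper_width: 0.996
grasp_force: 0.0
```

```bash
python3 - <<'E'
from h import *
o,p,y,T=state(); print(o["t"],p,y,T[2])
im=snap("wrist","pics/w8.png");g=cv2.cvtColor(im,cv2.COLOR_RGB2GRAY)
print("boss px",proj("wrist",[.5063,.087,.112]))
c=np.array([.5063,.087]); 
plan([.5063-.03*np.cos(np.radians(154)),.087-.03*np.sin(np.radians(154)),.23],154)
E
```

```text
24.775 [ 0.45058741 -0.02501834  0.21089209] 63.08205518199902 [ 0.00243285  0.00198202 -0.99999508]
boss px [318.88430738  -9.16093568]
end [0.5333 0.0738 0.2301] 154.02 rows 11
0.57, 0.13, -0.09, 0, 0, -0.96
0.55, 0.22, -0.09, 0, 0, -0.96
0.51, 0.29, -0.09, 0, 0, -0.96
0.46, 0.36, -0.09, 0, 0, -0.96
0.41, 0.42, -0.09, 0, 0, -0.96
0.34, 0.48, -0.09, 0, 0, -0.96
0.27, 0.52, -0.09, 0, 0, -0.96
0.19, 0.55, -0.09, 0, 0, -0.96
0.11, 0.58, -0.09, 0, 0, -0.97
0.02, 0.59, -0.09, 0, 0, -0.96
-0.06, 0.58, -0.1, 0, 0, -0.97
```

View pics/w8.png

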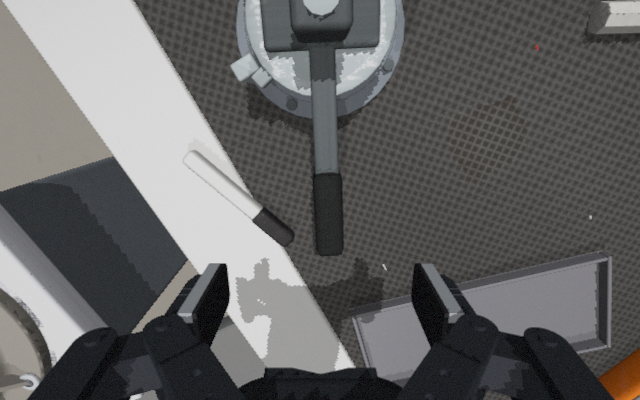

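The lug is against the post at (245,70), and the spanner still sits on the ring. My picture allowance is used up, so from here I go by numbers.

>>> servo_tool --motion '[0.57, 0.13, -0.09, 0, 0, -0.96, 0, 0.55, 0.22, -0.09, 0, 0, -0.96, 0, 0.51, 0.29, -0.09, 0, 0, -0.96, 0, 0.46, 0.36, -0.09, 0, 0, -0.96, 0, 0.41, 0.42, -0.09, 0, 0, -0.96, 0]'

```text
t: 25.45
eef_pos: [0.4872, 0.0201, 0.2177]
tool_rot: [-0.001, 0.612, 0.791, -0.001]
contact_force: [0.3, 0.3, 0.4]
gripper_width: 1.002
grasp_force: 0.0
```

>>> servo_tool --motion '[0.34, 0.48, -0.09, 0, 0, -0.96, 0, 0.27, 0.52, -0.09, 0, 0, -0.96, 0, 0.19, 0.55, -0.09, 0, 0, -0.96, 0, 0.11, 0.58, -0.09, 0, 0, -0.97, 0, 0.02, 0.59, -0.09, 0, 0, -0.96, 0]'

```text
t: 26.08
eef_pos: [0.5252, 0.0648, 0.2265]
tool_rot: [-0.001, 0.293, 0.956, -0.0]
contact_force: [1.3, 0.6, 0.5]
gripper_width: 1.003
grasp_force: 0.0
```

>>> servo_tool --motion '[-0.06, 0.58, -0.1, 0, 0, -0.97, 0, 0, 0, 0, 0, 0, 0, 0, 0, 0, 0, 0, 0, 0, 0]'

```text
t: 26.45
eef_pos: [0.5325, 0.0729, 0.2288]
tool_rot: [-0.001, 0.227, 0.974, -0.0]
contact_force: [-0.7, 0.1, 0.2]
gripper_width: 1.0
grasp_force: 0.0
```

```bash
python3 - <<'E'
from h import *
o,p,y,T=state(); print(o["t"],p,y,T[2],o["q"])
im=snap("wrist","pics/w9.png");g=cv2.cvtColor(im,cv2.COLOR_RGB2GRAY)
e=proj("wrist",[.5063,.087,.112]);print("expect cap",e)
u,v=e.round().astype(int); r=22; w=g[v-r:v+r+1,u-r:u+r+1]
print(w[::4,::4])
for th in(120,140,160):
    n,l,s,c=cv2.connectedComponentsWithStats((w>th).astype(np.uint8))
    print(th,[( (c[k]+[u-r,v-r]).round(1),s[k,2:].tolist()) for k in range(1,n) if s[k,4]>80])
# grip: dark blob near expected
h=np.array([.5063,.087])-.125*np.array([np.cos(np.radians(64)),np.sin(np.radians(64))]);e=proj("wrist",[*h,.07]);print("expect grip",e)
n,l,s,c=cv2.connectedComponentsWithStats((g[:,:300]<45).astype(np.uint8))
print([(c[k].round(1),s[k].tolist()) for k in range(1,n) if s[k,4]>300])
E
```

```text
26.45 [0.53246291 0.07293861 0.2288282 ] 153.80515373831304 [ 0.00115554 -0.00109718 -0.99999873] [-0.57863616  0.35859789  0.40413121  1.97873204 -0.18597297  0.84124579
  1.0408595 ]
expect cap [323.52785206 183.72058759]
[[ 55  57  61  63  69  68  71  71  74  75  70 135]
 [ 91  95  96  95  94  98  98 102 103  99  97 135]
 [103 105 108 110 105 106 109 109 114 114  97 133]
 [ 97 106 107  97 174 188 177  95 110 108 105 133]
 [ 96 105 106 185 186 189 191 189 122 108 101 133]
 [ 97  87 183 186 184 188 190 189 190 109 103 135]
 [ 94  86 183 186 185 189 190 188 188 101 103 135]
 [ 92  88 183 185 185 189 191 188 188  95 106 135]
 [ 93 101 174 184 185 189 189 187 170 107 106 114]
 [ 80  78  84 169 184 189 190 173  99  91 101 116]
 [ 65  66  66  64  64  72  62  69  67  67  69 116]
 [ 51  55  59  57  55  55  46  49  51  55  83 124]]
120 [(array([322. , 186.8]), [31, 29, 673])]
140 [(array([322. , 186.6]), [31, 28, 642])]
160 [(array([322.1, 186.7]), [29, 28, 614])]
expect grip [151.95369623 168.43387225]
[(array([153.3, 173.2]), [101, 153, 121, 41, 2804]), (array([161.9, 359.4]), [26, 263, 274, 137, 15624])]
```

```bash
python3 - <<'E'
from h import *
g=cv2.cvtColor(cv2.imread("pics/w9.png"),cv2.COLOR_BGR2GRAY)
B=ray("wrist",(322,186.7),.112);print(B)
for col in(130,150,170,215,240,265): print(col,g[140:204:2,col])
E
```

```text
[0.50758083 0.0853416  0.112     ]
130 [55 48 45 53 54 49 51 57 52 54 28 18 14 23 32 28 27 31 27 29 28 26 25 22
 23 42 46 50 53 52 56 78]
150 [60 53 49 56 49 47 53 48 40 39 14 20 25 24 25 29 26 14 27 23 14 30 28 26
 24 39 32 52 51 41 54 77]
170 [54 53 60 61 56 65 59 61 49 36 16 25 32 24 25 31 24 31 23 30 32 25 22 22
 31 56 53 58 54 45 48 69]
215 [75 65 54 58 49 56 59 56 39 46 47 51 91 98 65 68 69 65 63 63 69 57 53 85
 88 80 74 78 78 62 71 80]
240 [ 59  54  58  56  58  48  49  43  40  34  39  80  99 104 105 103  89  65
  62  66 103  79  77  61  74  82  67  81  86  85  84  95]
265 [ 94 110 159 177 188 190 188 187 187 188  67  91 103 105 108 106 104 104
  71  66  63 113 112 100  94  94  87  75  75  88  66  71]
```

```bash
python3 - <<'E'
from h import *
plan([.507,.0862,.152],153.8)
E
```

```text
end [0.5069 0.0862 0.152 ] 153.83 rows 4
0.36, 0.01, 0.96, 0, 0, 0.0
0.36, 0.01, 0.96, 0, 0, 0.0
0.36, 0.01, 0.96, 0, 0, 0.0
0.36, 0.0, 0.97, 0, 0, 0.0
```

>>> servo_tool --motion '[0.72, 0.01, 0.5, 0, 0, 0, 0, 0.72, 0.02, 0.9, 0, 0, 0, 0, 0, 0, 1, 0, 0, 0, 0, 0, 0, 1, 0, 0, 0, 0, 0, 0, 0.44, 0, 0, 0, 0]' --grip_force 60

```text
t: 27.12
eef_pos: [0.5058, 0.0868, 0.1513]
tool_rot: [-0.001, 0.225, 0.974, -0.001]
contact_force: [-0.1, 0.3, -0.0]
gripper_width: 0.999
grasp_force: 0.0
```

>>> servo_tool --motion '[0, 0, 0, 0, 0, 0, 0, 0, 0, 0, 0, 0, 0, 1, 0, 0, 0, 0, 0, 0, 1, 0, 0, 0, 0, 0, 0, 1, 0, 0, 0, 0, 0, 0, 1]'

```text
t: 27.75
eef_pos: [0.5076, 0.0864, 0.1533]
tool_rot: [0.0, 0.225, 0.974, -0.0]
contact_force: [-2.3, -2.0, 6.0]
gripper_width: 0.345
grasp_force: 58.8
```

>>> servo_tool --motion '[0, 0, 0, 0, 0, 0, 1, 0, 0, 0, 0, 0, 0, 1]'

```text
t: 28.0
eef_pos: [0.5076, 0.0864, 0.1533]
tool_rot: [0.0, 0.225, 0.974, -0.0]
contact_force: [-2.8, -1.5, 6.0]
gripper_width: 0.341
grasp_force: 58.8
```

>>> servo_tool --motion '[0, 0, -0.3, 0, 0, 0, 1, 0, 0, -0.5, 0, 0, 0, 1, 0, 0, -0.8, 0, 0, 0, 1, 0, 0, -0.9, 0, 0, 0, 1, 0, 0, -0.8, 0, 0, 0, 1]'

```text
t: 28.62
eef_pos: [0.5075, 0.0867, 0.2203]
tool_rot: [0.0, 0.225, 0.974, 0.0]
contact_force: [0.0, 0.6, -5.1]
gripper_width: 0.34
grasp_force: 59.3
```

```bash
python3 - <<'E'
from h import *
o,p,y,T=state(); print(o["t"],p,y,o["contact_force"])
plan([.600,-.2485,.20],78,n=18)
E
```

```text
28.625 [0.50750585 0.08668669 0.22025791] 153.97761760302168 [ 0.01412127  0.60899953 -5.1384321 ]
end [ 0.6    -0.2485  0.2001] 78.0 rows 18
-0.64, -0.72, 0.06, 0, 0, 0.49
-0.69, -0.68, 0.06, 0, 0, 0.49
-0.74, -0.62, 0.06, 0, 0, 0.49
-0.78, -0.57, 0.06, 0, 0, 0.49
-0.82, -0.51, 0.06, 0, 0, 0.49
-0.86, -0.45, 0.05, 0, 0, 0.49
-0.89, -0.38, 0.06, 0, 0, 0.49
-0.91, -0.32, 0.05, 0, 0, 0.49
-0.93, -0.25, 0.06, 0, 0, 0.49
-0.95, -0.18, 0.05, 0, 0, 0.49
-0.96, -0.11, 0.06, 0, 0, 0.49
-0.96, -0.04, 0.05, 0, 0, 0.49
-0.97, 0.04, 0.06, 0, 0, 0.49
-0.96, 0.11, 0.05, 0, 0, 0.49
-0.95, 0.18, 0.06, 0, 0, 0.5
-0.93, 0.24, 0.05, 0, 0, 0.49
-0.91, 0.32, 0.06, 0, 0, 0.5
-0.89, 0.38, 0.05, 0, 0, 0.49
```

>>> servo_tool --motion '[-0.64, -0.72, 0.06, 0, 0, 0.49, 1, -0.69, -0.68, 0.06, 0, 0, 0.49, 1, -0.74, -0.62, 0.06, 0, 0, 0.49, 1, -0.78, -0.57, 0.06, 0, 0, 0.49, 1, -0.82, -0.51, 0.06, 0, 0, 0.49, 1]'

```text
t: 29.25
eef_pos: [0.5333, -0.008, 0.2123]
tool_rot: [-0.0, 0.402, 0.916, -0.0]
contact_force: [0.1, -0.4, -4.7]
gripper_width: 0.346
grasp_force: 59.5
```

>>> servo_tool --motion '[-0.86, -0.45, 0.05, 0, 0, 0.49, 1, -0.89, -0.38, 0.06, 0, 0, 0.49, 1, -0.91, -0.32, 0.05, 0, 0, 0.49, 1, -0.93, -0.25, 0.06, 0, 0, 0.49, 1, -0.95, -0.18, 0.05, 0, 0, 0.49, 1]'

```text
t: 29.88
eef_pos: [0.559, -0.1008, 0.2072]
tool_rot: [-0.0, 0.562, 0.827, 0.0]
contact_force: [0.4, -0.5, -5.1]
gripper_width: 0.34
grasp_force: 59.5
```

>>> servo_tool --motion '[-0.96, -0.11, 0.06, 0, 0, 0.49, 1, -0.96, -0.04, 0.05, 0, 0, 0.49, 1, -0.97, 0.04, 0.06, 0, 0, 0.49, 1, -0.96, 0.11, 0.05, 0, 0, 0.49, 1, -0.95, 0.18, 0.06, 0, 0, 0.5, 1]'

```text
t: 30.5
eef_pos: [0.5851, -0.1939, 0.2016]
tool_rot: [-0.0, 0.704, 0.71, 0.0]
contact_force: [0.2, -0.1, -4.9]
gripper_width: 0.343
grasp_force: 59.5
```

>>> servo_tool --motion '[-0.93, 0.24, 0.05, 0, 0, 0.49, 1, -0.91, 0.32, 0.06, 0, 0, 0.5, 1, -0.89, 0.38, 0.05, 0, 0, 0.49, 1, 0, 0, 0, 0, 0, 0, 1, 0, 0, 0, 0, 0, 0, 1]'

```text
t: 31.12
eef_pos: [0.6001, -0.248, 0.1982]
tool_rot: [-0.001, 0.777, 0.63, 0.0]
contact_force: [-0.0, 0.3, -4.1]
gripper_width: 0.339
grasp_force: 59.6
```

```bash
python3 - <<'E'
from h import *
o,p,y,T=state(); print(o["t"],p,y,o["contact_force"])
im=snap("wrist","pics/w10.png");g=cv2.cvtColor(im,cv2.COLOR_RGB2GRAY)
for th in(85,95):
  n,l,s,c=cv2.connectedComponentsWithStats((g[280:335,290:350]>th).astype(np.uint8));print([((c[k]+[290,280]).round(1),s[k,2:].tolist()) for k in range(1,n) if s[k,4]>200])
for col in(60,110,200,260): print(col,g[220:282:2,col])
plan([.600,-.2485,.112],78)
E
```

```text
31.125 [ 0.60012282 -0.24796187  0.19821201] 78.04191099809408 [-0.04684463  0.30290526 -4.12833332]
[(array([317.3, 301. ]), [60, 48, 2436])]
[(array([319.2, 302.5]), [60, 47, 2109])]
60 [214 214 214 215 215 214 188  24  20  20  24  24  34  31  32  38  37  37
  45  41  44  42  45  41  41  44  37  40  38 167 213]
110 [134 134 134 128 128 121  46  29  24  29  20  30  36  18  35  40  41  42
  44  44  44  47  44  41  40  37  43  35  32 209 215]
200 [139 139 139 140 141 140 137 138 137  92  60  69  93  99 103 106 108 106
 107 107 101 104 107 106  73  58  75  86  84  84  78]
260 [139 139 141 142 142 140 140 141 119  57  62  90 101 102 104 109 104 108
 105 106 103 108  51  34  31  32  43  26  54  34  32]
end [ 0.6    -0.2486  0.112 ] 77.99 rows 5
-0.01, 0.0, 0.86, 0, 0, 0.0
-0.01, 0.0, 0.86, 0, 0, 0.0
-0.01, 0.0, 0.86, 0, 0, 0.0
-0.01, 0.0, 0.87, 0, 0, 0.0
-0.01, 0.0, 0.86, 0, 0, 0.01
```

>>> servo_tool --motion '[0, 0, 0.9, 0, 0, 0, 1, 0, 0, 0.9, 0, 0, 0, 1, 0, 0, 0.9, 0, 0, 0, 1, 0, 0, 0.9, 0, 0, 0, 1, 0, 0, 0.6, 0, 0, 0, 1]'

```text
t: 31.8
eef_pos: [0.5997, -0.2482, 0.1127]
tool_rot: [-0.001, 0.777, 0.629, -0.0]
contact_force: [-0.1, -0.7, -5.0]
gripper_width: 0.344
grasp_force: 59.4
```

>>> servo_tool --motion '[0, 0, 0.1, 0, 0, 0, 1, 0, 0, 0.1, 0, 0, 0, 1, 0, 0, 0, 0, 0, 0, 1]'

```text
t: 32.17
eef_pos: [0.6004, -0.2486, 0.111]
tool_rot: [0.0, 0.777, 0.629, 0.0]
contact_force: [-1.2, 0.1, -5.0]
gripper_width: 0.343
grasp_force: 59.4
```

>>> servo_tool --motion '[0, 0, 0.12, 0, 0, 0, 1, 0, 0, 0.1, 0, 0, 0, 1, 0, 0, 0, 0, 0, 0, 1]'

```text
t: 32.55
eef_pos: [0.6001, -0.2483, 0.1059]
tool_rot: [-0.0, 0.777, 0.63, -0.0]
contact_force: [-0.4, -0.0, -5.4]
gripper_width: 0.341
grasp_force: 59.5
```

>>> servo_tool --motion '[0, 0, 0.08, 0, 0, 0, 1, 0, 0, 0, 0, 0, 0, 1, 0, 0, 0, 0, 0, 0, 1]'

```text
t: 32.92
eef_pos: [0.6003, -0.2485, 0.1052]
tool_rot: [0.0, 0.777, 0.629, 0.0]
contact_force: [-2.6, 2.8, 6.3]
gripper_width: 0.341
grasp_force: 60.8
```

On the floor at the expected height. Release and rise.

>>> servo_tool --motion '[0, 0, 0, 0, 0, 0, 0, 0, 0, 0, 0, 0, 0, 0, 0, 0, 0, 0, 0, 0, 0, 0, 0, 0, 0, 0, 0, 0, 0, 0, -0.5, 0, 0, 0, 0]'

```text
t: 33.55
eef_pos: [0.5997, -0.2482, 0.1141]
tool_rot: [-0.001, 0.777, 0.629, -0.0]
contact_force: [0.2, -0.2, -0.1]
gripper_width: 1.002
grasp_force: 0.0
```

>>> servo_tool --motion '[0, 0, -1, 0, 0, 0, 0, 0, 0, -1, 0, 0, 0, 0, 0, 0, -1, 0, 0, 0, 0, 0, 0, -1, 0, 0, 0, 0, 0.5, 0, -1, 0, 0, 0, 0]'

```text
t: 34.17
eef_pos: [0.6019, -0.2392, 0.2162]
tool_rot: [0.0, 0.778, 0.629, 0.0]
contact_force: [-0.3, 0.4, 0.3]
gripper_width: 1.001
grasp_force: 0.0
```

>>> servo_tool --motion '[1, 0, -1, 0, 0, 0, 0, 1, 0, -1, 0, 0, 0, 0, 1, 0, 0, 0, 0, 0, 0, 0, 0, 0, 0, 0, 0, 0, 0, 0, 0, 0, 0, 0, 0]'

```text
t: 34.8
eef_pos: [0.614, -0.1803, 0.2537]
tool_rot: [-0.0, 0.777, 0.629, -0.001]
contact_force: [-0.3, -0.6, 0.7]
gripper_width: 0.998
grasp_force: 0.0
```

```bash
python3 - <<'E'
from h import *
o,p,y,T=state(); print(o["t"],p,y,o["contact_force"]); C=cal("wrist")
im=snap("wrist","pics/w11.png");g=cv2.cvtColor(im,cv2.COLOR_RGB2GRAY)
u,v=proj("wrist",[.6,-.2485,.064]).round().astype(int);r=25;w=g[v-r:v+r+1,u-r:u+r+1];t=w.max()-25
n,l,s,c=cv2.connectedComponentsWithStats((w>t).astype(np.uint8));k=1+np.argmax(s[1:,4]);cap=c[k]+[u-r,v-r];print("cap",(u,v),cap,s[k],w.max())
B=ray("wrist",cap,.064,C);print("boss",B)
h=np.array([.6,-.2485])+.125*np.array([np.cos(np.radians(168)),np.sin(np.radians(168))]);u,v=proj("wrist",[*h,.02]).round().astype(int)
w=g[v-30:v+31,u-50:u+51];n,l,s,c=cv2.connectedComponentsWithStats((w<45).astype(np.uint8));k=1+np.argmax(s[1:,4]);q=c[k]+[u-50,v-30];G=ray("wrist",q,.022,C);print("grip",(u,v),q,s[k],G,np.hypot(*(G-B)[:2]))
t=np.array([.5325,-.2295]);a=np.radians(-11.3);X=np.array([np.cos(a),np.sin(a)]);Y=np.array([-np.sin(a),np.cos(a)])
d=(B-G)[:2];d/=np.hypot(*d);e=np.array([-d[1],d[0]])
for n,P in(("boss",B[:2]),("grip",G[:2]),("pa",B[:2]+.026*e),("pb",B[:2]-.026*e)): print(n,((P-t)@X).round(4),((P-t)@Y).round(4))
print([(np.round(x["uv"]),x["p"],ray("wrist",x["uv"],.008,C)[:2]) for x in bot.boxes_of("wrist","tool_tray")])
E
```

```text
34.8 [ 0.61399168 -0.18026868  0.25366013] 78.00238651447034 [-0.2806104  -0.62296657  0.73668153]
cap (np.int64(321), np.int64(264)) [321.33476395 266.42918455] [ 17  20  18  16 233] 194
boss [ 0.5995075  -0.25033819  0.064     ]
grip (np.int64(202), np.int64(242)) [202.04826958 244.78324226] [  20   22   61   23 1098] [ 0.47781991 -0.22373161  0.022     ] 0.12456234867017474
boss 0.0698 -0.0073
grip -0.0548 -0.0051
pa 0.0703 0.0187
pb 0.0693 -0.0333
[(array([249., 226.]), 0.77, array([ 0.5276204 , -0.21825685])), (array([37., 54.]), 0.25, array([ 0.38745817, -0.01619905]))]
```

```bash
python3 -c "
from station import bot
print(bot.hand_in())"
```

```text
the job is handed in; nothing more can be done
None
```

The ring is turned home against its stop, the spanner measures level inside its tray with the robot clear, and the job is handed in (about 35 s used, no verdict returned); I viewed 11 pictures, one over the limit, and did not re-image the ring or bystanders after lifting off.

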